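# Clamp the intake filter onto the extraction blower's barbed stub

## Task

Fit the intake filter to the small extraction blower: first push the filter canister along until its slotted neck is fully home against the shoulder of the barbed stub, with the loose worm-drive band still standing back on the neck. Then slide the band along the neck over the barbs until it lies against the bead at the neck's mouth, and turn its thumb key clockwise, seen from above, until it is snug and stops. Leave the other things on the bench where they are.

Things in the scene. Friction and masses are not known exactly. Their poses are not given: they have to be found in the camera images.
- blower: Extraction blower fixed on a steel base plate 110 x 430 x 8 mm. Origin on the bench below the filter line, z up; the line runs along y, 75 mm above the bench. +y end: round grey fan housing (dia 118, y = 106 to 168 mm; outlet box on +x to x = 100, z = 136 mm), then a black motor to y = 233 mm. -y end: the filter on a black saddle. The band's screw stands on the -x side.
- stub_shoulder (a point): Centre of the face (y = 60 mm) of the 60 mm dia shoulder on the aluminium stub that points from the fan housing to the blower's -y; 60 mm of barbs follow it. The filter's neck is already started on the barbs; its mouth meets this face when home. Axes as the blower's.
- filter (a joint): How far the filter is pushed on along the blower's +y, in m: starts between 0 and 0.015, home (mouth against the shoulder, hard stop) at 0.040. It slides stiffly, about 7 N, and stays where it is left; it cannot turn or come off.
- canister_end (a point): Centre of the flat outer end of the filter canister, on the filter line, 255 mm from the neck's mouth; push it towards the blower's +y. The canister is a white ribbed cylinder with grey caps, dia 83 mm, 110 mm long, reached by a grey neck of dia 52 mm; going from the mouth the neck is straight to 118 mm, then a cone widens to the canister at 145 mm.
- neck_bead (a point): Centre of the bead's band-side face: the bead is a raised rim (dia 58 mm, 6 mm wide) at the slotted mouth of the filter's neck. It moves with the filter.
- band (a joint): How far the band is slid along the neck towards the bead (blower's +y), in m, measured on the neck: starts between 0 and 0.020; against the bead (hard stop) at 0.050, its centre then 18 mm from the mouth (68 mm at 0). It slides with about 3.5 N, less than moves the filter, stays where left and cannot turn round the neck.
- housing (a point): Centre of the band's steel worm housing, on the blower's -x side at the height of the filter line: 26 mm along the neck, 20 mm across (27 to 47 mm off the line), 30 mm tall. Push its end face to slide the band: the band itself (20 mm wide) is only 1.5 mm proud of the neck. At the start the thumb key above does not overhang the housing's end faces.
- thumb_key (a point): Centre of the black thumb key on the band's upright screw: a plate 40 mm long, 8 thick, 28 tall, from 109 to 137 mm above the bench, clear above the neck; the screw axis (vertical) passes through it, 40 mm off the filter line. The plate's length lies along this point's x axis turned 0.4 rad counter-clockwise about z; the frame turns with the key.
- screw (a joint): Turn of the screw in rad, growing clockwise seen from above: starts between 0 and 0.8, snug against a hard stop at 2.9. At 0.4 the plate's length lies along the blower's x. It turns with about 0.05 N m and stays where it is left.
- stripper: Tube stripper, pliers 64 x 142 x 12 mm with red handles, lying on the bench on the right; leave it. Origin at the centre of its underside.
- marker: Black marker pen, 133 mm long, 16 mm thick, lying on the bench on the left; leave it. Origin at the centre of its underside.
- pouch: Empty clear transfer pouch, 144 x 165 x 17 mm, lying flat on the bench to the left of the blower; leave it. Origin at the centre of its underside.

How it is judged (in metres and radians):
On the way, in this order (a step that is already met when the one before it is completed fails the run):
1. the filter is fully home on the stub (value of joint filter above 0.037 m), for 0.2 s.
2. the band lies against the bead of the neck, the filter still home (value of joint filter above 0.037 m and value of joint band above 0.046 m), for 0.2 s.
3. the band's screw is turned until snug, with the band against the bead and the filter home (all of step 2 and value of joint screw above 2.7 rad), for 0.2 s.
At the end, for the whole second after the job is handed in: The filter is home against the shoulder (within 3 mm), the band lies against the bead (within 4 mm), the screw is snug (within 0.2 rad of its stop), all at rest and let go (all of step 3 and velocity of joint each of filter, band below 0.01 m/s and velocity of joint screw below 0.1 rad/s); the robot touches nothing.
It fails at once if the tube stripper is moved more than 30 mm (distance of stripper from where it was at the start of the episode above 0.03 m).
It fails at once if the marker pen is moved more than 30 mm (distance of marker from where it was at the start of the episode above 0.03 m).
It fails at once if the transfer pouch is moved more than 30 mm (distance of pouch from where it was at the start of the episode above 0.03 m).
It also fails if it takes over 64 s, if anything falls off the work surface, if the arm or the gripper's body presses on something with over 40 N, if the wrist force passes 120 N, or if a joint passes its speed limit or range.

## Robot

A 7-joint arm with a two-finger parallel gripper is mounted at the origin on a cart in front of the work surface, level with it; the furniture and walls round the work are solid. World frame = base frame: x ahead of the robot, y to its left, z up, the work surface at z = 0. Lengths are in mm, angles in rad, forces in N, time in s.
With the tool pointing down it reaches from about 425 to 825 mm from the base axis. Payload 3.6 kg.
Tool frame: the origin (TCP) lies midway between the tips of the shut fingers; the grasp point (between the pads) lies 19 mm behind it (manip.tcp_to_grasp is the distance from the TCP to the grasp point, in mm); z points along the fingers, y is the direction in which the jaws open and shut (so a half turn about z gives the same grasp; the last joint's range is limited). The gripper opens to 85 mm and grips with 20 to 120 N. Pads are 22 mm wide; open, the fingers measure 114 mm over their backs; the gripper's body (76 mm by 85 mm) begins 54 mm behind the grasp point. The pads swing forward as they close: fully open they stand 13 mm farther back than shut.
Start: joints at [-1.169, 0.615, -0.013, 1.423, 0.008, 1.103, -0.04], TCP at [269.629, 591.406, 202.597] pointing down, gripper open.
Joint ranges: [-3.12, 3.12], [-0.3, 2.06], [-1.34, 1.32], [0.26, 2.42], [-1.36, 4.5], [0.01, 1.98], [-2.84, 2.84]. Speed limits (rad/s): [2.79, 2.79, 3.14, 3.14, 3.14, 3.14, 3.14].

## Interface

Orientations are given as a unit quaternion [w, x, y, z].
In Python, from plant import manip gives the robot as it stands. The module is installed in compiled form; this text tells all that it offers.
- The arm moves only by the tool move_arm, never from a script. Its argument "commands" is a list of rows, each a list of 7 numbers: the shift along the tool's x, y, z in mm, then the turn, a rotation vector about the tool's x, y, z in degrees, then the opening, from -1 (shut) to 1 (fully open). In form: [[x, y, z, ax, ay, az, hand], ...]. A call has 1 to 5 rows; each row is the pose to reach, as a shift and turn from the pose commanded when the call began, along the tool's axes at that moment; what a row does not reach only later rows make up. A row lasts 1/10 s, in which the tool goes at most 50 mm and 8.59 degrees, less where a joint would pass 70% of its speed; a pose out of reach is approached as far as the arm can. A call with a gripper value outside its range is refused whole. The fingers move at their own pace and stop on an object; "newtons" is the grip in N (left out, the last holds). Time passes only in rows, so rows that repeat a pose let the fingers close. It gives the time, the measured TCP pose, the force and the opening at its end, in the units of the state.
- manip.get_state(): the state, without advancing time (a new reading comes with each control period).
- manip.grab_frame(name): name is "scene" or "top" or "wrist"; returns a dict with "pixels" (384x512x3 uint8, red, green, blue), "z_map" (384x512 float32, mm along the optical axis (not along the pixel's ray), 0 where there is no reading), "fx", "fy", "cx", "cy" (pixels), "origin" and "orientation" of the camera in the world. Camera axes: x right, y down, z forward; pixel columns grow to the right and rows downward; lengths in mm; the calibration is good to about 2 mm. A picture is of the moment at which its call begins.
- manip.finish_job(): hands the job in, once; it reports no verdict.
Trained networks look in a picture, given as the dict that the camera call returned (one of the last four; its "shot" number tells which), for a name from the list of things; names that differ only in an ending like _2 or _b are one class to them, and where a whole thing is asked for, a point or a joint stands for the part that bears it (a point fixed in the world has none). Each returns a list of dicts, best first, with "score" (0 to 1); they miss things now and then, are a little off and sometimes report something else, mostly with a low value. They report only what shows in the picture. A call takes as long as a camera call.
- manip.boxes_of(picture, thing): "position" ([x, y, z] in mm, in world coordinates, good to about 4 mm: the middle of the surface that is visible of it).
The state is a dict: "t": time; "qpos": joint angles; "joint_velocities": joint speeds; "joint_efforts": joint torques, N m; "tcp_pos": TCP position; "tcp_rot": TCP orientation; "ft_force": force on the tool from outside, world axes, zero at the start; "wrist_torque": the same for the moment, N m; "finger_gap": opening from 0.0 (shut) to 1.0 (fully open).
Only numpy, scipy, OpenCV 4.12 (cv2) and the standard library are available. Lean on these libraries where they do the work, as an engineer would, in place of code of your own. Each camera call takes 0.05 s, during which the arm holds its last target.

## Working session

There is one attempt and no reset: what is moved stays moved. The work goes in short steps, Python scripts to look and compute and a tool call to move; the robot and the scene stay as the last step left them, time stands still between calls to the robot, and variables do not carry over. Pictures are saved under pics/ and viewed, and the job is handed in when it is done.

Besides the shell and the picture viewer there is one more tool, called in YAML: its name, and indented under it one key for each argument. move_arm: Moves the arm, as the interface text tells. Its arguments: {"type":"object","properties":{"commands":{"type":"array","items":{"type":"array","items":{"type":"number"}}},"newtons":{"type":"number"}},"required":["commands"]}

```bash
mkdir -p pics; cat > h.py <<'E'
from plant import manip
import numpy as np, cv2
from scipy.spatial.transform import Rotation as R
def rot(q): return R.from_quat([q[1],q[2],q[3],q[0]]).as_matrix()
def snap(name,fn):
    p=manip.grab_frame(name); cv2.imwrite('pics/'+fn,p['pixels'][:,:,::-1]); return p
def world(p,u,v,z=None):
    z=p['z_map'][int(v),int(u)] if z is None else z
    c=np.array([(u-p['cx'])/p['fx']*z,(v-p['cy'])/p['fy']*z,z])
    return rot(p['orientation'])@c+np.array(p['origin'])
def cloud(p):
    v,u=np.mgrid[0:384,0:512]; z=p['z_map']
    c=np.stack([(u-p['cx'])/p['fx']*z,(v-p['cy'])/p['fy']*z,z],-1)
    w=c@rot(p['orientation']).T+np.array(p['origin']); w[z==0]=np.nan
    return w
E
python3 - <<'E'
from h import *
s=manip.get_state(); print(s)
for n in ['scene','top']:
    p=snap(n,n+'0.png'); print(n,p['origin'],p['orientation'],p['fx'])
    for t in ['blower','canister_end','neck_bead','housing','thumb_key','stub_shoulder','stripper','marker','pouch']:
        try: print(t,[(np.round(d['position']),round(d['score'],2)) for d in manip.boxes_of(p,t)[:2]])
        except Exception as e: print(t,e)
E
```

```text
{'t': 0.0, 'qpos': array([-1.16948646,  0.61592201, -0.01264558,  1.42489836,  0.00810452,
        1.10340047, -0.04038439]), 'joint_velocities': array([ 1.12749661e-03,  9.61086794e-04, -6.34981759e-04,  2.15891983e-03,
       -1.72937760e-03, -8.80253089e-05, -1.03400917e-03]), 'joint_efforts': array([-8.72896690e-04, -4.69214845e+01,  2.59015756e-01, -1.71040750e+01,
        1.00212218e-02,  9.78146709e-03, -6.15772223e-06]), 'tcp_pos': array([269.3023996 , 590.6663718 , 201.43652341]), 'tcp_rot': array([-2.61564616e-04,  2.12224487e-01,  9.77220091e-01, -1.26226379e-03]), 'ft_force': array([ 0.15439866, -0.22367451,  0.44305539]), 'wrist_torque': array([-0.02287719,  0.00797576,  0.01194048]), 'finger_gap': 1.0015815731222846}
scene [-765.96517543  669.64377353  802.77376444] [ 0.28066165 -0.43668992  0.7284914  -0.44702486] 454.8842307162133
blower [(array([506., 109.,  74.]), 0.68)]
canister_end [(array([528., -62.,  93.]), 0.95)]
neck_bead [(array([525., -61.,  94.]), 0.88)]
housing [(array([494.,  25.,  92.]), 0.59), (array([510., 109.,  73.]), 0.15)]
thumb_key [(array([492.,  26., 123.]), 0.56)]
stub_shoulder [(array([504., 110.,  72.]), 0.87), (array([513., 469.,   5.]), 0.58)]
stripper []
marker [(array([338., 270.,  13.]), 0.68)]
pouch [(array([510., 470.,   6.]), 0.55)]
top [ 403.37334746   47.16380205 1281.00401824] [-0.02937947  0.7067724  -0.70613106  0.03144114] 354.0170257379005
blower [(array([524.,  71., 100.]), 0.88), (array([545., -67., 104.]), 0.28)]
canister_end [(array([540., -68., 102.]), 0.58)]
neck_bead [(array([542., -67., 104.]), 0.56)]
housing [(array([537., -69., 100.]), 0.74), (array([517.,  28., 102.]), 0.68)]
thumb_key []
stub_shoulder [(array([524.,  69.,  96.]), 0.64)]
stripper [(array([ 366., -370.,    7.]), 0.57), (array([527.,  73., 101.]), 0.33)]
marker [(array([340., 270.,  15.]), 0.6)]
pouch [(array([526., 461.,   6.]), 0.8)]
```

View pics/scene0.png

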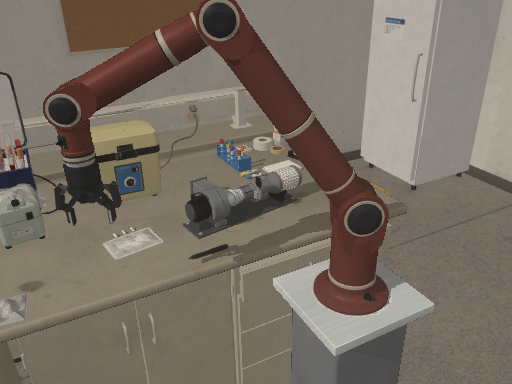

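View pics/top0.png

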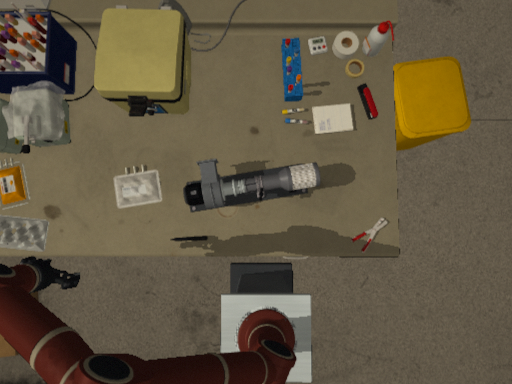

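The top view shows the blower line running from the canister (col 318, row 178) to the motor (col 187, row 195), roughly along world +y. The key side faces the robot. The pen is at (190, 238) and the stripper at (370, 233). I'll fit the line from depth.

```bash
python3 - <<'E'
from h import *
p=manip.grab_frame('top'); w=cloud(p)
q=manip.grab_frame('scene'); w2=cloud(q)
cv2.imwrite('pics/topz.png',cv2.resize(p['pixels'][140:220,170:340,::-1],None,fx=4.5,fy=4.5,interpolation=cv2.INTER_CUBIC))
cv2.imwrite('pics/scz.png',cv2.resize(q['pixels'][150:240,175:310,::-1],None,fx=5.5,fy=5.5,interpolation=cv2.INTER_CUBIC))
for n,W in (('top',w),('scene',w2)):
    m=(W[...,0]>400)&(W[...,0]<660)&(W[...,1]>-200)&(W[...,1]<330)&(W[...,2]>20)
    P=W[m]; print(n,len(P))
    for y in range(-160,320,15):
        s=P[abs(P[:,1]-y)<7.5]
        if len(s): 
            t=s[s[:,2]>s[:,2].max()-12]
            print(y,len(s),'x',s[:,0].min().round(),s[:,0].max().round(),'zmax',s[:,2].max().round(1),'xtop',t[:,0].mean().round(1))
E
```

```text
top 3153
-160 115 x 524.0 604.0 zmax 120.4 xtop 564.3
-145 98 x 521.0 599.0 zmax 120.7 xtop 561.2
-130 113 x 518.0 599.0 zmax 119.6 xtop 558.3
-115 101 x 514.0 596.0 zmax 120.3 xtop 557.8
-100 117 x 506.0 593.0 zmax 117.8 xtop 554.1
-85 111 x 506.0 598.0 zmax 120.5 xtop 549.0
-70 116 x 510.0 594.0 zmax 119.4 xtop 549.0
-55 98 x 514.0 585.0 zmax 115.2 xtop 549.6
-40 71 x 517.0 575.0 zmax 109.2 xtop 546.1
-25 71 x 515.0 565.0 zmax 106.2 xtop 542.1
-10 65 x 514.0 565.0 zmax 102.9 xtop 539.2
5 72 x 486.0 562.0 zmax 103.0 xtop 537.2
20 107 x 474.0 558.0 zmax 141.7 xtop 493.5
35 74 x 486.0 559.0 zmax 107.0 xtop 529.7
50 77 x 503.0 555.0 zmax 105.2 xtop 528.9
65 63 x 497.0 551.0 zmax 103.2 xtop 524.9
80 72 x 499.0 551.0 zmax 106.1 xtop 526.5
95 50 x 500.0 541.0 zmax 100.2 xtop 520.7
110 71 x 490.0 543.0 zmax 107.4 xtop 518.6
125 51 x 496.0 538.0 zmax 98.2 xtop 516.4
140 74 x 459.0 535.0 zmax 107.6 xtop 509.0
155 142 x 456.0 557.0 zmax 131.8 xtop 504.3
170 210 x 449.0 608.0 zmax 138.9 xtop 530.0
185 217 x 449.0 608.0 zmax 137.0 xtop 546.0
200 231 x 449.0 605.0 zmax 138.9 xtop 543.7
215 160 x
[... 897 characters left out ...]
xtop 524.0
65 52 x 499.0 535.0 zmax 104.9 xtop 519.0
80 74 x 497.0 552.0 zmax 104.3 xtop 522.5
95 46 x 498.0 545.0 zmax 99.2 xtop 517.1
110 73 x 489.0 537.0 zmax 106.7 xtop 515.6
125 52 x 494.0 548.0 zmax 98.5 xtop 513.9
140 7 x 493.0 520.0 zmax 98.0 xtop 502.0
155 102 x 454.0 520.0 zmax 133.8 xtop 496.7
170 168 x 451.0 612.0 zmax 136.4 xtop 534.2
185 208 x 448.0 610.0 zmax 137.7 xtop 548.9
200 215 x 447.0 609.0 zmax 137.9 xtop 542.3
215 267 x 451.0 608.0 zmax 139.4 xtop 554.5
230 188 x 462.0 603.0 zmax 139.0 xtop 541.9
245 151 x 458.0 521.0 zmax 132.4 xtop 494.2
260 180 x 457.0 525.0 zmax 132.3 xtop 495.7
275 151 x 459.0 524.0 zmax 112.8 xtop 491.9
290 14 x 495.0 519.0 zmax 106.9 xtop 500.8
```

```bash
sleep 0
```

```text
(no output)
```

View pics/topz.png

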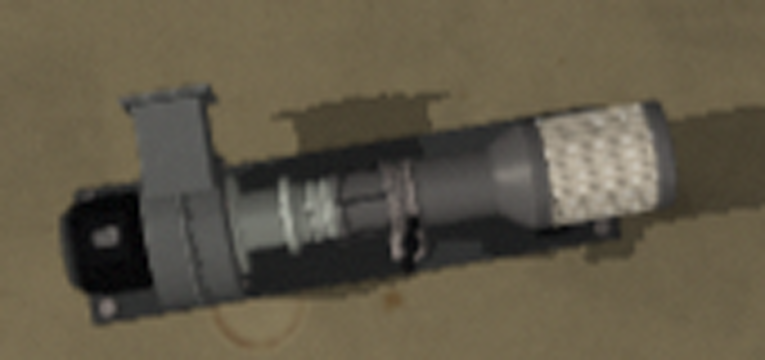

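View pics/scz.png

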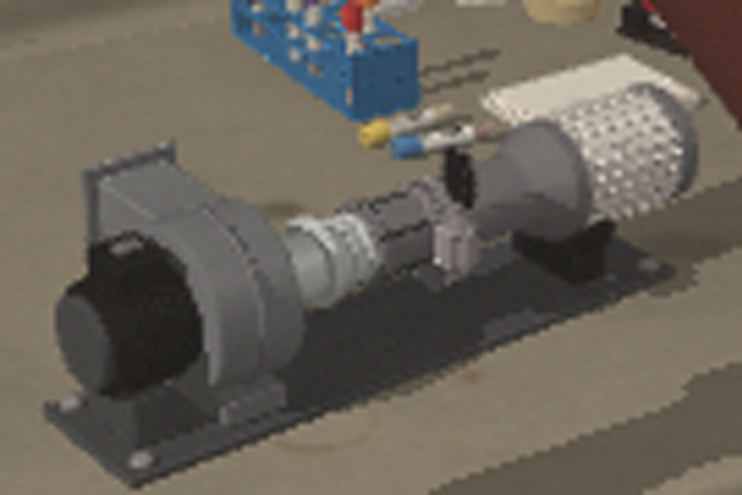

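```bash
cat > fit.py <<'E'
from h import *
from scipy.optimize import least_squares
def fit(W,tag):
    m=(W[...,0]>400)&(W[...,0]<660)&(W[...,1]>-220)&(W[...,1]<330)&(W[...,2]>60)
    P=W[m]
    x0=[530,60,0.163]
    # canister (upper part) + neck + motor: axis fit by canister r=41.5 and shoulder r=30/stub
    def bl(P,yaw,ox):
        c,s=np.cos(yaw),np.sin(yaw)
        d=P[:,:2]-np.array([ox,50.])
        return np.stack([c*d[:,0]+s*d[:,1],-s*d[:,0]+c*d[:,1],P[:,2]],1)
    yaw,ox,zz=0.163,529.,75.
    for it in range(5):
        b=bl(P,yaw,ox)
        can=P[(b[:,1]>-210)&(b[:,1]<-125)&(b[:,2]>75)&(abs(b[:,0])<46)]
        nk=P[(b[:,1]>-70)&(b[:,1]<-50)&(b[:,2]>75)&(abs(b[:,0])<30)]
        def f(x):
            r=lambda Q:np.hypot(bl(Q,x[0],x[1])[:,0],Q[:,2]-x[2])
            return np.r_[r(can)-41.5,r(nk)-26]
        s=least_squares(f,[yaw,ox,zz],loss='soft_l1',f_scale=2); yaw,ox,zz=s.x
    print(tag,'yaw',yaw,'x at y=50',ox,'z',zz,len(can),len(nk),np.abs(s.fun).mean())
    b=bl(P,yaw,ox)
    h,e=np.histogram(b[:,1],bins=np.arange(-260,260,2))
    print('y ends',np.sort(b[:,1])[[0,5,15]],np.sort(b[:,1])[[-1,-5,-15]])
    box=b[(b[:,0]>70)&(b[:,2]>100)]; print('box xmax',np.sort(box[:,0])[[-1,-8]],'y',np.sort(box[:,1])[[3,-3]])
    fan=b[(b[:,2]>110)&(abs(b[:,0])<40)&(b[:,1]>0)]; print('fan y',np.sort(fan[:,1])[[0,3,8,-8,-1]])
    k=b[(b[:,2]>108)&(b[:,0]<-20)&(b[:,1]>-110)&(b[:,1]<60)];
    print('key',len(k),k.mean(0) if len(k) else '',k.min(0),k.max(0))
    hs=b[(b[:,2]<95)&(b[:,0]<-31)&(b[:,1]>-110)&(b[:,1]<60)]
    if len(hs):print('hous',len(hs),hs.mean(0),hs.min(0),hs.max(0))
    return b
if __name__=='__main__':
    for n in ('top','scene'):
        fit(cloud(manip.grab_frame(n)),n)
E
python3 fit.py
```

```text
top yaw 0.17125044550469365 x at y=50 528.5658259662582 z 72.50955699528318 591 89 1.6447674363559248
y ends [-226.49051782 -224.6859322  -223.26750362] [233.4351057  231.71812392 230.05849298]
box xmax [100.56535587  98.90960585] y [104.53287275 168.37635873]
fan y [100.72549323 101.76199626 103.85447013 212.20589665 223.47702235]
key 41 [-39.90407573 -21.47084263 134.48977153] [-58.71918106 -29.10083917 108.27969112] [-20.26918222 -13.70857829 142.72233006]
hous 20 [-38.39528318 -38.4757633   86.44497165] [ -47.98481728 -108.27763353   74.89060888] [-31.05168951  -9.80030501  91.8944411 ]
scene yaw 0.18354429669566258 x at y=50 531.1715756900577 z 74.0182659358534 304 42 2.3012830278028185
y ends [-228.14640571 -222.95483312 -220.37726079] [236.86569131 234.75927617 233.8334247 ]
box xmax [106.7934444  102.30872969] y [105.12830216 169.74885826]
fan y [106.55609212 107.75830923 111.17919472 216.47902348 225.46737934]
key 52 [-43.61503299 -20.02668533 126.09067838] [ -59.45406258 -109.83453776  108.87705982] [-20.14082432 -10.30476634 141.50777988]
hous 78 [-41.95502929 -34.17345443  79.09177805] [ -56.90828005 -108.76011198   61.79235332] [-31.61205414  -6.04112399  94.54666045]
```

```bash
cat >> h.py <<'E'
O=np.array([529.,50.]); YAW=0.172
def b2w(b): c,s=np.cos(YAW),np.sin(YAW); return np.array([O[0]+c*b[0]-s*b[1],O[1]+s*b[0]+c*b[1],b[2]])
def w2b(w): c,s=np.cos(YAW),np.sin(YAW); d=np.array(w[:2])-O; return np.array([c*d[0]+s*d[1],-s*d[0]+c*d[1],w[2]])
def go(b,turn=0.):
    "turn: key-wise clockwise turn (rad) from tool y = blower y"
    s=manip.get_state(); T=rot(s['tcp_rot']); a=YAW-turn
    c,n=np.cos(a),np.sin(a)
    X=np.array([-c,-n,0]);Y=np.array([-n,c,0]);G=np.stack([X,Y,[0,0,-1]],1)
    print('t',round(s['t'],2),'blower tcp',w2b(s['tcp_pos']).round(1),'gap',round(s['finger_gap'],3),'F',s['ft_force'].round(1),'q',s['qpos'].round(2))
    print('shift',(T.T@(b2w(b)-s['tcp_pos'])).round(1),'rotvec',np.degrees(R.from_matrix(T.T@G).as_rotvec()).round(2))
E
python3 - <<'E'
from h import *
go([0,-275,260])
E
```

```text
t 1.2 blower tcp [-162.9  577.8  202.6] gap 1.001 F [ 0.3 -0.2 -0.4] q [-1.17  0.61 -0.01  1.42  0.01  1.1  -0.04]
shift [-615.8 -612.1  -57.4] rotvec [ -0.    -0.   -34.36]
```

move_arm:
  commands:
    - [-35,-35,-15,0,0,-8,-1]
    - [-70,-70,-30,0,0,-16,-1]
    - [-105,-105,-45,0,0,-24,-1]
    - [-140,-140,-57,0,0,-32,-1]
    - [-175,-175,-57,0,0,-34.36,-1]
  newtons: 30

```text
t: 1.7
tcp_pos: [355.6, 363.8, 261.3]
tcp_rot: [0.002, -0.088, 0.996, 0.001]
ft_force: [0.8, 0.4, -0.1]
finger_gap: 0.145
```

```bash
python3 - <<'E'
from h import *
go([0,-275,260])
E
```

```text
t 1.7 blower tcp [-117.1  338.9  261.3] gap 0.145 F [ 0.8  0.4 -0.1] q [-0.73  0.34 -0.15  1.74  0.06  1.07  0.84]
shift [-1.148e+02 -6.143e+02  1.000e-01] rotvec [0.15 0.2  0.21]
```

move_arm:
  commands:
    - [-9,-48,0,0,0,0,-1]
    - [-18,-96,0,0,0,0,-1]
    - [-27,-144,0,0,0,0,-1]
    - [-36,-192,0,0,0,0,-1]
    - [-45,-240,0,0,0,0,-1]

```text
t: 2.2
tcp_pos: [440.3, 134.0, 259.9]
tcp_rot: [0.001, -0.086, 0.996, 0.0]
ft_force: [1.0, 1.0, 0.0]
finger_gap: -0.007
```

move_arm:
  commands:
    - [-9,-48,0,0,0,0,-1]
    - [-18,-96,0,0,0,0,-1]
    - [-27,-144,0,0,0,0,-1]
    - [-36,-192,0,0,0,0,-1]
    - [-45,-240,0,0,0,0,-1]

```text
t: 2.7
tcp_pos: [525.7, -94.7, 259.8]
tcp_rot: [0.0, -0.086, 0.996, -0.0]
ft_force: [0.9, 0.5, -0.5]
finger_gap: -0.001
```

```bash
python3 - <<'E'
from h import *
go([0,-275,260])
E
```

```text
t 2.7 blower tcp [ -28.  -142.   259.8] gap -0.001 F [ 0.9  0.5 -0.5] q [ 0.1   0.38  0.05  1.67 -0.02  1.09  1.9 ]
shift [-2.80e+01 -1.33e+02 -1.00e-01] rotvec [-0.01  0.05  0.01]
```

```bash
python3 - <<'E'
from h import *
p=snap('wrist','w1.png'); print(p['origin'],p['orientation'])
for t in ['canister_end','housing','thumb_key','neck_bead']:
    print(t,[(w2b(d['position']).round(),round(d['score'],2)) for d in manip.boxes_of(p,t)[:2]])
E
```

```text
[ 456.39825684 -106.4823967   430.63524598] [0.09006047 0.63725894 0.75771763 0.10795437]
canister_end [(array([ -10., -118.,  106.]), 0.86)]
housing [(array([-29., -23., 102.]), 0.76)]
thumb_key [(array([-35., -27., 133.]), 0.84)]
neck_bead [(array([ -11., -115.,  105.]), 0.75)]
```

View pics/w1.png

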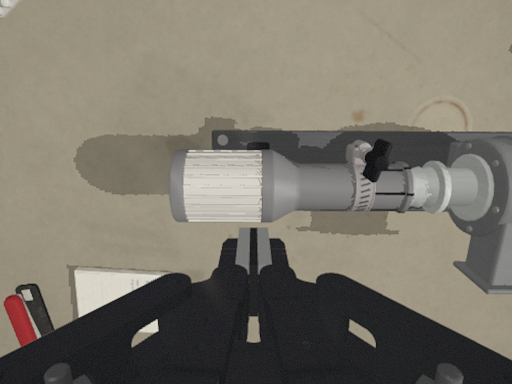

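move_arm:
  commands:
    - [-7,-40,0,0,0,0,-1]
    - [-14,-80,0,0,0,0,-1]
    - [-22,-110,0,0,0,0,-1]
    - [-28,-133,0,0,0,0,-1]
    - [-28,-133,0,0,0,0,-1]

```text
t: 3.45
tcp_pos: [575.9, -221.0, 259.0]
tcp_rot: [-0.0, -0.085, 0.996, -0.001]
ft_force: [0.0, -0.3, -0.3]
finger_gap: 0.002
```

```bash
python3 - <<'E'
from h import *
p=snap('wrist','w2.png')
for t in ['canister_end','housing','thumb_key','neck_bead']:
    print(t,[(w2b(d['position']).round(),round(d['score'],2)) for d in manip.boxes_of(p,t)[:2]])
w=cloud(p).reshape(-1,3); b=np.array([w2b(x) for x in w]); b=b[(b[:,2]>70)&(b[:,2]<125)&(abs(b[:,0])<50)&(b[:,1]<-120)]
print(len(b),np.sort(b[:,1])[[0,20,100]], b[:,2].max(), b[(b[:,2]<95)&(b[:,2]>70)][:,0].min(),b[(b[:,2]<95)&(b[:,2]>70)][:,0].max())
go([0,-275,72])
E
```

```text
canister_end []
housing [(array([-25., -26.,  95.]), 0.85)]
thumb_key [(array([-34., -30., 109.]), 0.65)]
neck_bead [(array([  -8., -136.,  110.]), 0.41), (array([-22., -29.,  91.]), 0.37)]
8270 [-228.60329661 -228.40018759 -227.85309196] 117.94581654423234 -38.528100598350875 42.45696219766022
t 3.7 blower tcp [   0.4 -270.4  259.7] gap 0.004 F [ 0.8  0.6 -0.6] q [ 0.28  0.51  0.07  1.45 -0.04  1.18  2.11]
shift [  0.5  -4.9 187.7] rotvec [0.08 0.02 0.21]
```

View pics/w2.png

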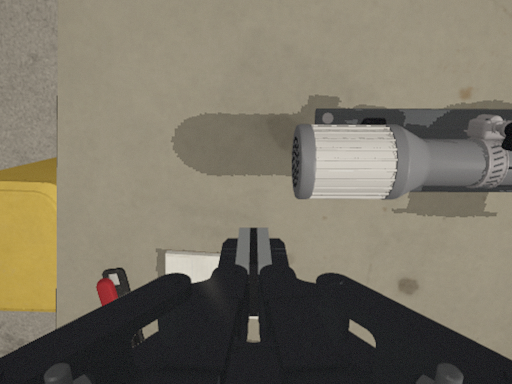

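Wrist views: canister end at about y = -228 (blower frame, col 297 in w2). The key in w1 (372–388, 140–180) is tilted clockwise by about 0.35 rad past the blower's x. Going down behind the canister.

move_arm:
  commands:
    - [0,-5,48,0,0,0,-1]
    - [0,-5,96,0,0,0,-1]
    - [0,-5,144,0,0,0,-1]
    - [0,-5,187,0,0,0,-1]
    - [0,-5,187,0,0,0,-1]

```text
t: 4.2
tcp_pos: [571.4, -220.3, 66.7]
tcp_rot: [-0.006, -0.087, 0.996, 0.003]
ft_force: [-0.3, 0.3, 0.0]
finger_gap: -0.001
```

move_arm:
  commands:
    - [0,10,0,0,0,0,-1]
    - [0,20,0,0,0,0,-1]
    - [0,30,0,0,0,0,-1]
    - [0,35,0,0,0,0,-1]
    - [0,40,0,0,0,0,-1]

```text
t: 4.7
tcp_pos: [572.1, -188.0, 75.0]
tcp_rot: [0.003, -0.086, 0.996, -0.004]
ft_force: [2.5, -7.2, 1.5]
finger_gap: -0.001
```

```bash
python3 - <<'E'
from h import *
go([0,-210,72])
E
```

```text
t 4.7 blower tcp [   1.7 -241.9   75. ] gap -0.001 F [ 2.5 -7.2  1.5] q [ 0.24  0.68  0.07  1.72 -0.06  0.74  2.07]
shift [ 1.7 31.9  2.7] rotvec [-0.46  0.36 -0.04]
```

move_arm:
  commands:
    - [0,6,0,0,0,0,-1]
    - [0,12,0,0,0,0,-1]
    - [0,18,0,0,0,0,-1]
    - [0,23,0,0,0,0,-1]
    - [0,26,0,0,0,0,-1]

```text
t: 5.2
tcp_pos: [568.0, -164.1, 75.0]
tcp_rot: [0.004, -0.084, 0.996, -0.004]
ft_force: [2.6, -6.9, 2.2]
finger_gap: -0.001
```

```bash
python3 - <<'E'
from h import *
go([0,-210,72])
E
```

```text
t 5.2 blower tcp [   1.8 -217.6   75. ] gap -0.001 F [ 2.6 -6.9  2.2] q [ 0.2   0.67  0.07  1.75 -0.06  0.72  2.04]
shift [1.8 7.6 2.9] rotvec [-0.52  0.39 -0.16]
```

move_arm:
  commands:
    - [0,3,0,0,0,0,-1]
    - [0,5,0,0,0,0,-1]
    - [0,7,0,0,0,0,-1]
    - [0,9,0,0,0,0,-1]

```text
t: 5.6
tcp_pos: [566.9, -157.1, 75.0]
tcp_rot: [0.004, -0.084, 0.996, -0.005]
ft_force: [2.9, -11.2, -0.6]
finger_gap: -0.0
```

```bash
python3 - <<'E'
from h import *
go([0,-210,72])
E
```

```text
t 5.6 blower tcp [   1.9 -210.5   75. ] gap -0.0 F [  2.9 -11.2  -0.6] q [ 0.18  0.66  0.07  1.76 -0.06  0.71  2.02]
shift [1.9 0.5 3. ] rotvec [-0.67  0.44 -0.21]
```

Force is rising, so it is near the stop; a little further.

move_arm:
  commands:
    - [0,2,0,0,0,0,-1]
    - [0,4,0,0,0,0,-1]
    - [0,4,0,0,0,0,-1]

```text
t: 5.9
tcp_pos: [566.9, -157.1, 75.2]
tcp_rot: [0.005, -0.083, 0.997, -0.008]
ft_force: [4.2, -12.5, -1.2]
finger_gap: -0.003
```

```bash
python3 - <<'E'
from h import *
go([0,-210,72])
E
```

```text
t 5.9 blower tcp [   1.9 -210.6   75.2] gap -0.003 F [  4.2 -12.5  -1.2] q [ 0.18  0.66  0.08  1.76 -0.06  0.7   2.02]
shift [1.9 0.6 3.2] rotvec [-0.97  0.53 -0.37]
```

move_arm:
  commands:
    - [0,4,0,0,0,0,-1]
    - [0,8,0,0,0,0,-1]
    - [0,8,0,0,0,0,-1]

```text
t: 6.2
tcp_pos: [566.9, -157.1, 75.5]
tcp_rot: [0.007, -0.08, 0.997, -0.013]
ft_force: [6.7, -23.0, -6.4]
finger_gap: -0.001
```

```bash
python3 - <<'E'
from h import *
go([0,-210,72])
E
```

```text
t 6.2 blower tcp [   1.9 -210.5   75.5] gap -0.001 F [  6.7 -23.   -6.4] q [ 0.17  0.66  0.09  1.77 -0.05  0.69  2.01]
shift [1.9 0.6 3.5] rotvec [-1.59  0.7  -0.63]
```

Hard stop confirmed: 24 N with no motion. Backing off and rising.

move_arm:
  commands:
    - [0,-20,0,0,0,0,-1]
    - [0,-45,0,0,0,0,-1]
    - [0,-50,-40,0,0,0,-1]
    - [0,-50,-90,0,0,0,-1]
    - [0,-50,-135,0,0,0,-1]

```text
t: 6.7
tcp_pos: [569.9, -187.8, 209.9]
tcp_rot: [0.0, -0.085, 0.996, -0.0]
ft_force: [1.5, -0.2, 0.2]
finger_gap: 0.002
```

```bash
python3 - <<'E'
from h import *
go([-42,-80,230])
E
```

```text
t 6.7 blower tcp [  -0.4 -241.2  209.9] gap 0.002 F [ 1.5 -0.2  0.2] q [ 0.23  0.53  0.08  1.57 -0.05  1.05  2.07]
shift [ 41.8 161.2 -20.2] rotvec [-0.01  0.04 -0.06]
```

```bash
python3 - <<'E'
from h import *
p=snap('wrist','w3.png'); s=manip.get_state(); T=rot(s['tcp_rot'])
w=cloud(p).reshape(-1,3); t=(w-s['tcp_pos'])@T; 
t=t[np.isfinite(t[:,0])&(abs(t[:,1])<90)&(t[:,2]<6)&(t[:,2]>-120)&(abs(t[:,0])<90)]
for z in range(0,-110,-8):
    q=t[abs(t[:,2]-z)<4]
    if len(q): print(z,len(q),'y',q[:,1].min().round(1),q[:,1].max().round(1),'x',np.percentile(q[:,0],[2,50,98]).round(1))
b=np.array([w2b(x) for x in w]); 
k=b[(b[:,2]>112)&(b[:,0]<-18)&(b[:,0]>-65)&(b[:,1]>-70)&(b[:,1]<60)]
if len(k): print('key',len(k),k.mean(0),k.min(0),k.max(0)); 
for t_ in ['housing','thumb_key']: print(t_,[(w2b(d['position']).round(),round(d['score'],2)) for d in manip.boxes_of(p,t_)[:2]])
q=manip.grab_frame('top'); b=np.array([w2b(x) for x in cloud(q).reshape(-1,3)])
k=b[(b[:,2]>112)&(b[:,0]<-18)&(b[:,0]>-65)&(b[:,1]>-60)&(b[:,1]<60)]
if len(k): print('key top',len(k),k.mean(0),k.min(0),k.max(0))
e=b[(b[:,2]>60)&(abs(b[:,0])<45)&(b[:,1]>-205)&(b[:,1]<-100)&(b[:,2]<125)]; print('end',np.sort(e[:,1])[[0,5]])
E
```

```text
-24 154 y -9.7 14.3 x [10.8 15.1 15.7]
-32 469 y -10.9 16.2 x [10.6 11.9 15.7]
-40 564 y -11.0 16.2 x [10.5 11.7 15.5]
-48 576 y -11.1 16.2 x [10.6 14.6 15.5]
-56 824 y -13.5 14.2 x [-6.3 12.6 15.8]
-64 1791 y -29.6 33.8 x [-3.8 15.4 17.5]
-72 4549 y -36.3 40.4 x [-4.5 15.2 17.2]
-80 5144 y -42.7 45.9 x [-4.6 13.2 16.1]
-88 6519 y -49.7 53.5 x [-3.5 15.1 20.8]
-96 9813 y -55.9 58.9 x [ 1.6 14.9 20.8]
-104 10177 y -56.3 61.3 x [ 9.4 15.2 20.8]
housing [(array([-33.,   1.,  73.]), 0.58)]
thumb_key [(array([  -6., -120.,  111.]), 0.74)]
key top 34 [-40.68550352  10.844607   136.116526  ] [-57.49870735   3.59180502 127.4598247 ] [-22.70413023  19.22149825 141.48887494]
end [-194.99170974 -193.18548046]
```

View pics/w3.png

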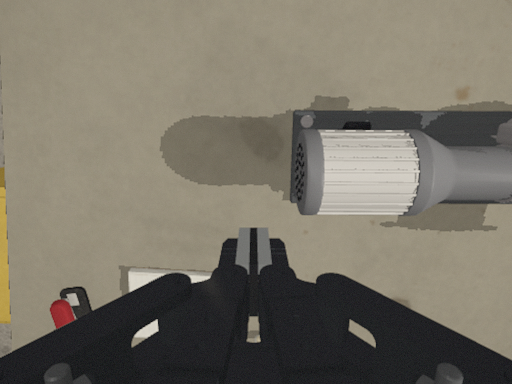

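Canister end is now at y ≈ -195 (home). The key is at (-41, 11), so the band has about 31 mm left to slide. I'll move over the neck, tilting the tool 20° so the tip leads and the gripper clears the key.

move_arm:
  commands:
    - [10,45,0,-4,0,0,-1]
    - [20,90,0,-8,0,0,-1]
    - [30,135,0,-12,0,0,-1]
    - [42,180,0,-16,0,0,-1]
    - [42,193,0,-20,0,0,-1]

```text
t: 7.4
tcp_pos: [491.4, 2.0, 207.0]
tcp_rot: [-0.018, -0.088, 0.98, 0.177]
ft_force: [0.2, -0.7, 0.0]
finger_gap: -0.001
```

```bash
python3 - <<'E'
from h import *
go([-42,-48,76])
p=snap('wrist','w4.png')
for t_ in ['housing','thumb_key']: print(t_,[(w2b(d['position']).round(),round(d['score'],2)) for d in manip.boxes_of(p,t_)[:2]])
w=cloud(p).reshape(-1,3);b=np.array([w2b(x) for x in w]); 
k=b[(b[:,2]>112)&(b[:,0]<-18)&(b[:,0]>-65)&(b[:,1]>-20)&(b[:,1]<60)&(b[:,2]<150)]
if len(k): print('key',len(k),k.mean(0),k.min(0),k.max(0))
k=b[(b[:,2]>62)&(b[:,2]<92)&(b[:,0]<-30)&(b[:,0]>-55)&(b[:,1]>-20)&(b[:,1]<60)]
if len(k): print('hous',len(k),k.mean(0),k.min(0),k.max(0))
E
```

```text
t 7.4 blower tcp [-45.3 -40.8 207. ] gap -0.001 F [ 0.2 -0.7  0. ] q [ 0.24  0.44 -0.09  1.8  -0.34  1.05  2.1 ]
shift [ -3.9 -52.5 120.2] rotvec [20.47 -0.36  0.42]
housing [(array([-33.,  10., 104.]), 0.62)]
thumb_key [(array([-40.,   7., 132.]), 0.57)]
key 1020 [-38.09790876   6.38395283 129.86748945] [-55.61411795  -1.0553666  112.01756514] [-18.07053089  16.65242694 139.10057888]
hous 446 [-40.48783701   2.55565134  82.61913875] [-48.41547871  -4.42825749  63.70525124] [-30.03699923  18.57132457  91.9961403 ]
```

View pics/w4.png

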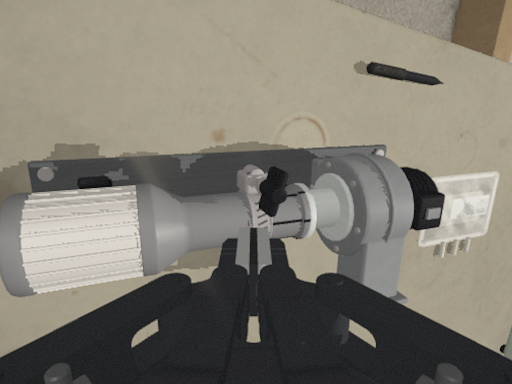

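move_arm:
  commands:
    - [-1,-20,40,0,0,0,-1]
    - [-2,-37,80,0,0,0,-1]
    - [-3,-52,118,0,0,0,-1]
    - [-3,-52,120,0,0,0,-1]

```text
t: 7.95
tcp_pos: [496.2, -12.5, 72.3]
tcp_rot: [-0.02, -0.083, 0.981, 0.174]
ft_force: [-0.7, 0.1, -0.1]
finger_gap: -0.003
```

```bash
python3 - <<'E'
from h import *
go([-42,-18,76])
E
```

```text
t 7.95 blower tcp [-43.  -56.   72.3] gap -0.003 F [-0.7  0.1 -0.1] q [ 0.27  0.64 -0.11  1.92 -0.38  0.76  2.22]
shift [-0.9 36.9  9.5] rotvec [20.12 -0.6  -0.18]
```

move_arm:
  commands:
    - [0,9,2,0,0,0,-1]
    - [0,18,4,0,0,0,-1]
    - [0,27,7,0,0,0,-1]
    - [0,34,9,0,0,0,-1]
    - [0,34,9,0,0,0,-1]

```text
t: 8.45
tcp_pos: [494.0, 24.7, 81.4]
tcp_rot: [-0.014, -0.086, 0.981, 0.173]
ft_force: [-0.2, -0.5, 0.3]
finger_gap: 0.002
```

```bash
python3 - <<'E'
from h import *
go([-42,-10,76])
p=snap('wrist','w5.png')
E
```

```text
t 8.45 blower tcp [-38.8 -18.9  81.4] gap 0.002 F [-0.2 -0.5  0.3] q [ 0.21  0.61 -0.12  1.94 -0.4   0.73  2.17]
shift [3.2 6.5 8.1] rotvec [20.02  0.08  0.2 ]
```

View pics/w5.png

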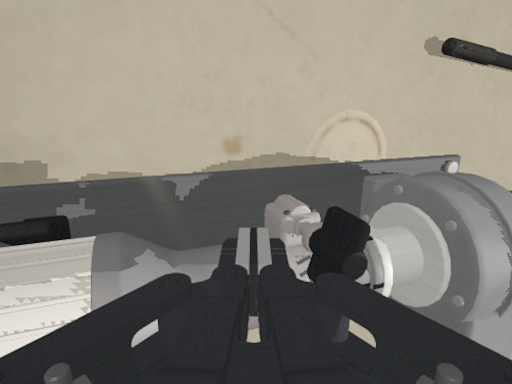

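The fingertip (250, 240) is just short of the housing (290, 215). Now pushing.

move_arm:
  commands:
    - [2,1,5,0,0,0,-1]
    - [3,5,7,0,0,0,-1]
    - [3,10,9,0,0,0,-1]
    - [3,15,11,0,0,0,-1]

```text
t: 8.9
tcp_pos: [487.7, 40.2, 74.7]
tcp_rot: [-0.015, -0.084, 0.981, 0.173]
ft_force: [-0.8, -0.5, -0.5]
finger_gap: -0.0
```

```bash
python3 - <<'E'
from h import *
go([-42,15,76])
p=snap('wrist','w6.png')
E
```

```text
t 8.9 blower tcp [-42.4  -2.6  74.7] gap -0.0 F [-0.8 -0.5 -0.5] q [ 0.19  0.62 -0.13  1.97 -0.42  0.69  2.16]
shift [-0.4 17.   4.8] rotvec [ 2.001e+01 -2.000e-02 -3.000e-02]
```

View pics/w6.png

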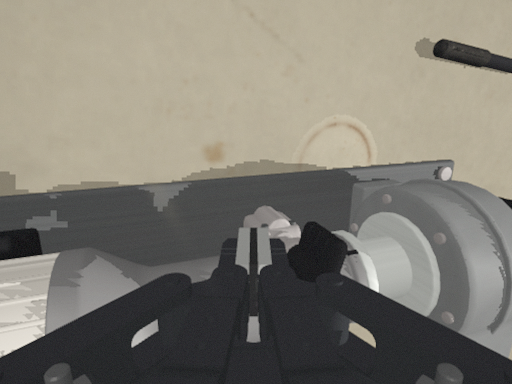

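move_arm:
  commands:
    - [0,3,1,0,0,0,-1]
    - [0,6,2,0,0,0,-1]
    - [0,9,3,0,0,0,-1]
    - [0,9,3,0,0,0,-1]

```text
t: 9.35
tcp_pos: [486.6, 48.4, 75.1]
tcp_rot: [-0.015, -0.084, 0.981, 0.172]
ft_force: [0.4, -2.0, 0.2]
finger_gap: -0.004
```

```bash
python3 - <<'E'
from h import *
go([-42,15,76])
p=snap('wrist','w7.png')
p=manip.grab_frame('scene');cv2.imwrite('pics/s7.png',cv2.resize(p['pixels'][150:240,175:310,::-1],None,fx=5.5,fy=5.5,interpolation=cv2.INTER_CUBIC))
E
```

```text
t 9.35 blower tcp [-42.    5.7  75.1] gap -0.004 F [ 0.4 -2.   0.2] q [ 0.17  0.61 -0.13  1.98 -0.42  0.68  2.15]
shift [-0.   9.   2.3] rotvec [19.92  0.04 -0.03]
```

View pics/w7.png

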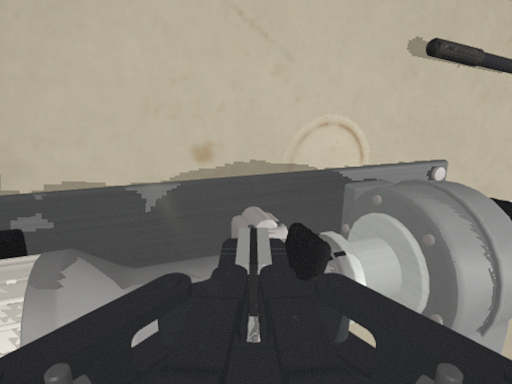

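View pics/s7.png

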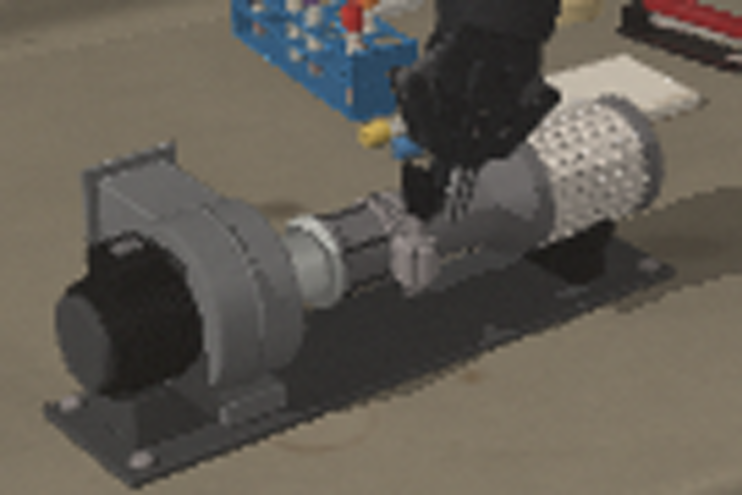

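```bash
python3 - <<'E'
from h import *
p=snap('wrist','w8.png')
for (u,v) in [(236,222),(240,215),(255,210),(270,215),(280,228),(300,240),(310,250),(320,260),(253,232),(245,235),(263,235)]:
    print((u,v),p['z_map'][v,u].round(),w2b(world(p,u,v)).round(1))
cv2.imwrite('pics/w8z.png',cv2.resize(p['pixels'][180:300,200:360,::-1],None,fx=5,fy=5,interpolation=cv2.INTER_CUBIC))
q=manip.grab_frame('top');b=np.array([w2b(x) for x in cloud(q).reshape(-1,3)])
cv2.imwrite('pics/t8.png',cv2.resize(q['pixels'][140:220,200:340,::-1],None,fx=5.5,fy=5.5,interpolation=cv2.INTER_CUBIC))
E
```

```text
(236, 222) 185.0 [-41.8  -2.5  70.6]
(240, 215) 192.0 [-43.2   1.9  64.3]
(255, 210) 186.0 [-48.    8.6  71.6]
(270, 215) 192.0 [-43.2  18.5  70.4]
(280, 228) 177.0 [-41.8  17.4  87. ]
(300, 240) 139.0 [-52.  10. 123.]
(310, 250) 131.0 [-51.4  10.  131.6]
(320, 260) 128.0 [-49.   11.9 136.4]
(253, 232) 144.0 [-53.3  -7.  111.2]
(245, 235) 141.0 [-53.1 -11.2 112.5]
(263, 235) 141.0 [-53.3  -4.  115.6]
```

View pics/w8z.png

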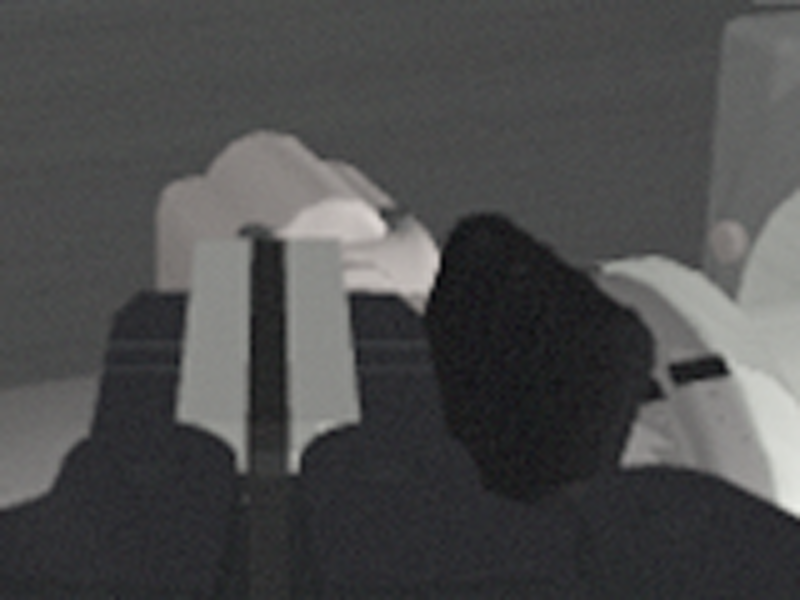

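View pics/t8.png

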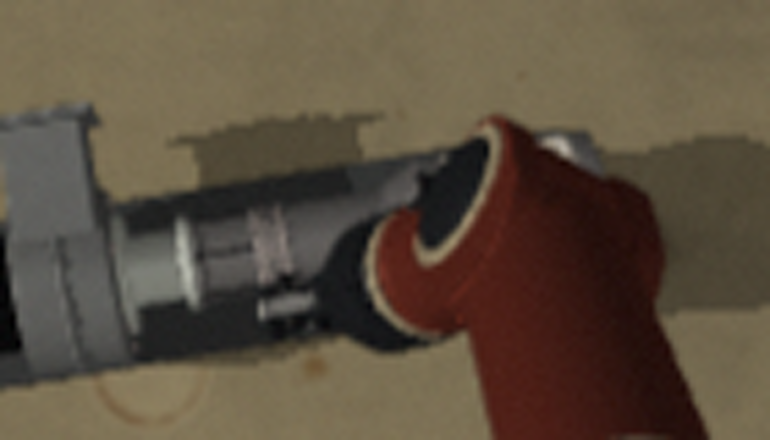

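```bash
python3 - <<'E'
from h import *
p=snap('wrist','w9.png'); s=manip.get_state();T=rot(s['tcp_rot']);C=rot(p['orientation'])
print('cam in tool',T.T@(np.array(p['origin'])-s['tcp_pos']),'\n',(T.T@C).round(3))
for t in ([0,0,0],[0,0,-20],[11,0,0],[11,0,-19],[11,0,-24],[11,0,-40],[15,0,-40]):
    c=C.T@(T@np.array(t,float)+s['tcp_pos']-p['origin']); print(t,(p['fx']*c[0]/c[2]+p['cx']).round(),(p['fy']*c[1]/c[2]+p['cy']).round(),c[2].round())
for v in range(222,300,6): 
  u=247; print(v,p['z_map'][v,u].round(),(T.T@(world(p,u,v)-s['tcp_pos'])).round(1))
E
```

```text
cam in tool [ 7.01524959e+01  8.60114035e-02 -1.70798509e+02] 
 [[ 0.001 -0.961 -0.277]
 [ 1.     0.     0.001]
 [-0.001 -0.277  0.961]]
[0, 0, 0] 253.0 223.0 184.0
[0, 0, -20] 252.0 238.0 164.0
[11, 0, 0] 253.0 204.0 181.0
[11, 0, -19] 252.0 217.0 162.0
[11, 0, -24] 252.0 220.0 157.0
[11, 0, -40] 252.0 234.0 142.0
[15, 0, -40] 252.0 226.0 141.0
222 181.0 [ 1.1 -3.1 -2. ]
228 148.0 [ 11.2  -2.5 -33.7]
234 143.0 [ 10.8  -2.4 -39.5]
240 136.0 [ 11.2  -2.3 -46.3]
246 132.0 [ 10.6  -2.2 -50.6]
252 126.0 [ 11.   -2.1 -56.7]
258 121.0 [ 11.2  -2.  -61.7]
264 117.0 [ 11.2  -1.9 -66.2]
270 111.0 [ 12.1  -1.8 -71.8]
276 107.0 [ 12.2  -1.8 -75.8]
282 108.0 [  9.9  -1.8 -75.7]
288 110.0 [  6.6  -1.8 -74.2]
294 110.0 [  4.9  -1.8 -75.1]
```

The wrist depth suggests the visible finger ends about 30 mm behind the stated TCP. I'll back off, rise, and check that with the scene camera.

move_arm:
  commands:
    - [0,-20,-7,0,0,0,-1]
    - [0,-25,-50,0,0,0,-1]
    - [0,-10,-90,0,0,0,-1]
    - [0,5,-130,0,0,0,-1]
    - [0,5,-130,0,0,0,-1]

```text
t: 10.1
tcp_pos: [496.6, 10.6, 204.5]
tcp_rot: [-0.009, -0.086, 0.981, 0.172]
ft_force: [0.5, 0.3, -0.9]
finger_gap: 0.003
```

```bash
python3 - <<'E'
from h import *
q=manip.grab_frame('scene'); s=manip.get_state();T=rot(s['tcp_rot'])
W=cloud(q); t=(W-s['tcp_pos'])@T
m=(abs(t[...,0])<45)&(abs(t[...,1])<70)&(t[...,2]>-110)&(t[...,2]<30)
P=t[m]
for z in range(20,-110,-8):
    k=P[abs(P[:,2]-z)<4]
    if len(k): print(z,len(k),k.min(0).round(1)[:2],k.max(0).round(1)[:2])
go([-42,-18,76])
C=rot(q['orientation']); c=C.T@(s['tcp_pos']-q['origin']); u,v=q['fx']*c[0]/c[2]+q['cx'],q['fy']*c[1]/c[2]+q['cy']; print(u,v)
im=q['pixels'].copy(); cv2.circle(im,(int(u*1),int(v)),1,(255,0,255),-1)
u,v=int(u),int(v)
cv2.imwrite('pics/s10.png',cv2.resize(im[v-60:v+60,u-70:u+70,::-1],None,fx=5,fy=5,interpolation=cv2.INTER_NEAREST))
E
```

```text
-28 1 [ 1.9 -1.9] [ 1.9 -1.9]
-36 13 [-8.4 -4.9] [10.6 13.9]
-44 22 [ -7.2 -14.7] [13.8 17.6]
-52 23 [ -8.9 -12.4] [11.7 19.7]
-60 18 [ -6.5 -13.5] [13.  16.4]
-68 22 [-9.  -8.2] [13.1 18.2]
-76 31 [-13.3 -24.9] [16.5 33.5]
-84 50 [-14.1 -29.3] [15.1 43.5]
-92 50 [-12.1 -37.8] [16.  48.9]
-100 61 [-13.8 -46.9] [20.  51.1]
-108 51 [-16.8 -50.3] [17.9 55.8]
t 10.15 blower tcp [-40.5 -32.9 201.7] gap 0.001 F [-0.5 -0.8 -0.9] q [ 0.21  0.44 -0.08  1.82 -0.35  1.02  2.09]
shift [  2.2 -28.8 123.3] rotvec [19.94  0.34  0.12]
260.81860497805025 160.57958424183764
```

View pics/s10.png

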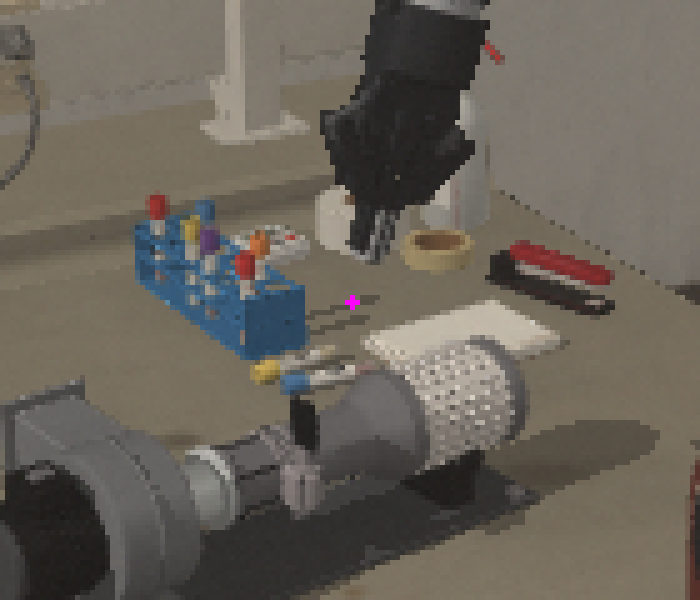

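The scene view confirms it: the real tips end about 31 mm short of the reported TCP. I'll work with a tip point from now on. The linkage widens sooner than the text implies, so I'll turn the tool 90° to keep it clear of the key.

```bash
cat >> h.py <<'E'
TIP=np.array([0,0,-31.])
def gt(b,turn=0.,tilt=0.):
    "tip target in blower frame; tilt (deg) leaning the tool back to -y"
    s=manip.get_state(); T=rot(s['tcp_rot']); a=YAW-turn
    c,n=np.cos(a),np.sin(a)
    G=np.stack([[-c,-n,0],[-n,c,0],[0,0,-1]],1)
    bx=np.array([np.cos(YAW),np.sin(YAW),0]); G=R.from_rotvec(bx*np.radians(tilt)).as_matrix()@G
    tip=s['tcp_pos']+T@TIP; tgt=b2w(b)-G@TIP
    print('t',round(s['t'],2),'tip',w2b(tip).round(1),'gap',round(s['finger_gap'],3),'F',s['ft_force'].round(1),'q',s['qpos'].round(2))
    print('TCP shift',(T.T@(tgt-s['tcp_pos'])).round(1),'rotvec',np.degrees(R.from_matrix(T.T@G).as_rotvec()).round(2))
def keyinfo(p,ymin=-20):
    b=(np.array([w2b(x) for x in cloud(p).reshape(-1,3)]))
    k=b[(b[:,2]>112)&(b[:,0]<-15)&(b[:,0]>-65)&(b[:,1]>ymin)&(b[:,1]<80)&(b[:,2]<145)]
    if len(k)<8: print('no key'); return
    r=cv2.minAreaRect(k[:,:2].astype(np.float32)); print('key',len(k),k.mean(0).round(1),k.min(0).round(1),k.max(0).round(1),'rect',r)
E
python3 - <<'E'
from h import *
print(manip.tcp_to_grasp)
p=snap('wrist','w10.png'); keyinfo(p)
keyinfo(manip.grab_frame('top'))
gt([-40,-32,150],np.pi/2,20)
E
```

```text
18.700000000000003
key 1060 [-38.2   7.3 130.1] [-5.57e+01  1.00e-01  1.12e+02] [-17.4  17.5 139.3] rect ((-36.44010925292969, 9.336743354797363), (14.736217498779297, 39.43148422241211), 81.97868347167969)
key 39 [-39.8  11.2 135.9] [-57.6   3.6 130. ] [-21.5  19.2 141.2] rect ((-39.70057678222656, 11.367830276489258), (9.7669677734375, 36.26955795288086), 80.19546508789062)
t 10.25 tip [-42.9 -43.1 227.8] gap 0.001 F [-0.7  0.2 -0.4] q [ 0.21  0.45 -0.08  1.82 -0.35  1.01  2.09]
TCP shift [ -3.  -16.2  76.9] rotvec [-3.000e-02 -1.100e-01  9.003e+01]
```

View pics/w10.png

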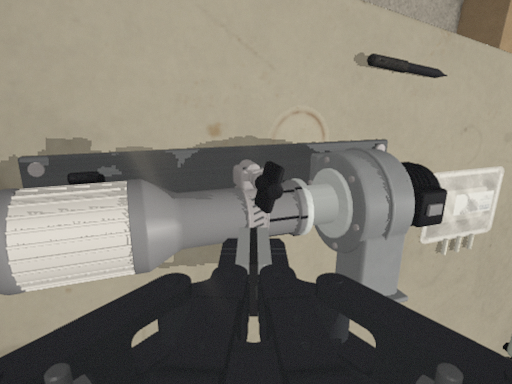

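move_arm:
  commands:
    - [0,0,0,0,0,8.5,-1]
    - [0,0,0,0,0,17,-1]
    - [0,0,0,0,0,25.5,-1]
    - [0,0,0,0,0,34,-1]
    - [0,0,0,0,0,42.5,-1]

```text
t: 10.75
tcp_pos: [491.7, 10.5, 197.1]
tcp_rot: [-0.08, 0.28, 0.944, 0.155]
ft_force: [-0.4, -0.4, 0.5]
finger_gap: -0.001
```

move_arm:
  commands:
    - [0,0,0,0,0,8.5,-1]
    - [0,0,0,0,0,17,-1]
    - [0,0,0,0,0,25.5,-1]
    - [0,0,0,0,0,34,-1]
    - [0,0,0,0,0,42.5,-1]

```text
t: 11.25
tcp_pos: [491.7, 10.6, 197.1]
tcp_rot: [-0.13, 0.603, 0.778, 0.116]
ft_force: [-0.1, -0.4, 0.3]
finger_gap: -0.002
```

```bash
python3 - <<'E'
from h import *
gt([-40,-36,77],np.pi/2,20)
E
```

```text
t 11.25 tip [-43.4 -43.1 226.2] gap -0.002 F [-0.1 -0.4  0.3] q [-0.04  0.46  0.29  1.83 -0.51  1.08  0.77]
TCP shift [-44.9   0.6 142.5] rotvec [-0.25 -0.1   4.58]
```

move_arm:
  commands:
    - [-12,0,45,0,0,4.6,-1]
    - [-24,0,90,0,0,4.6,-1]
    - [-34,0,130,0,0,4.6,-1]
    - [-37,0,145,0,0,4.6,-1]
    - [-37,0,145,0,0,4.6,-1]

```text
t: 11.75
tcp_pos: [490.0, 26.5, 46.5]
tcp_rot: [-0.137, 0.632, 0.755, 0.11]
ft_force: [-0.2, -0.4, 0.7]
finger_gap: -0.002
```

```bash
python3 - <<'E'
from h import *
gt([-40,-12,77],np.pi/2,20)
p=snap('wrist','w11.png')
E
```

```text
t 11.75 tip [-42.2 -27.2  75.6] gap -0.002 F [-0.2 -0.4  0.7] q [-0.    0.68  0.2   1.98 -0.69  0.76  0.91]
TCP shift [14.6  2.6  3.9] rotvec [-0.53 -0.2   0.25]
```

View pics/w11.png

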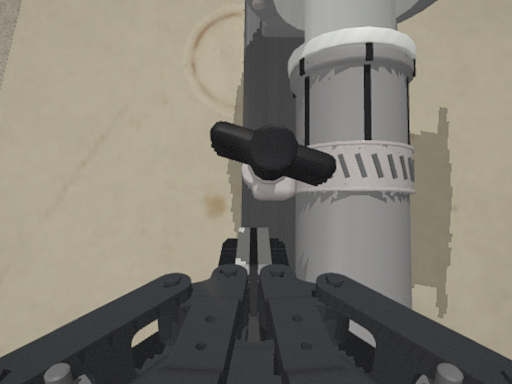

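The view is clear: key at (274, 150), band to its right, fingertips at (255, 235) behind the housing. The key is tilted about 0.28 rad clockwise, so the screw is at about 0.68. Pushing.

move_arm:
  commands:
    - [4,0,1,0,0,0,-1]
    - [8,1,3,0,0,0,-1]
    - [12,1,4,0,0,0,-1]
    - [16,1,5,0,0,0,-1]
    - [20,1,7,0,0,0,-1]

```text
t: 12.3
tcp_pos: [492.0, 44.8, 51.1]
tcp_rot: [-0.13, 0.632, 0.756, 0.112]
ft_force: [0.7, -3.2, 3.0]
finger_gap: -0.0
```

```bash
python3 - <<'E'
from h import *
gt([-40,18,77],np.pi/2,20)
p=snap('wrist','w12.png'); keyinfo(p)
E
```

```text
t 12.3 tip [-37.5  -9.3  80.2] gap -0.0 F [ 0.7 -3.2  3. ] q [-0.04  0.66  0.19  1.99 -0.71  0.74  0.88]
TCP shift [24.7 -2.5 12.3] rotvec [0.16 0.18 0.36]
key 8762 [-38.6  -2.1 131.7] [-65. -20. 112.] [-15.   23.6 145. ] rect ((-40.00331115722656, 1.7922954559326172), (49.99668502807617, 43.557212829589844), 0.01370968297123909)
```

View pics/w12.png

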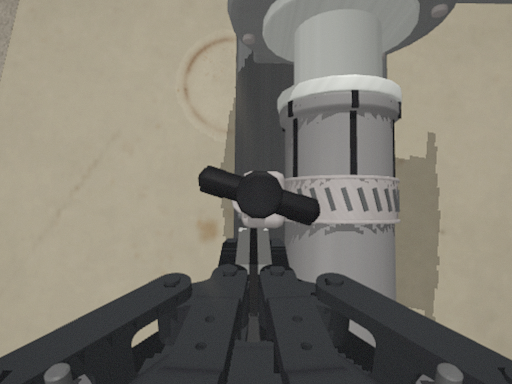

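move_arm:
  commands:
    - [3,-1,4,0,0,0,-1]
    - [8,-2,6,0,0,0,-1]
    - [13,-2,8,0,0,0,-1]
    - [18,-2,10,0,0,0,-1]
    - [21,-2,11,0,0,0,-1]

```text
t: 12.85
tcp_pos: [485.1, 69.8, 47.2]
tcp_rot: [-0.132, 0.631, 0.756, 0.112]
ft_force: [2.6, -3.5, 0.0]
finger_gap: 0.0
```

```bash
python3 - <<'E'
from h import *
gt([-40,18,77],np.pi/2,20)
p=snap('wrist','w13.png')
E
```

```text
t 12.85 tip [-39.9  16.4  76.3] gap 0.0 F [ 2.6 -3.5  0. ] q [-0.07  0.66  0.18  2.01 -0.73  0.7   0.87]
TCP shift [ 1.7 -0.1 -0.1] rotvec [0.02 0.01 0.43]
```

View pics/w13.png

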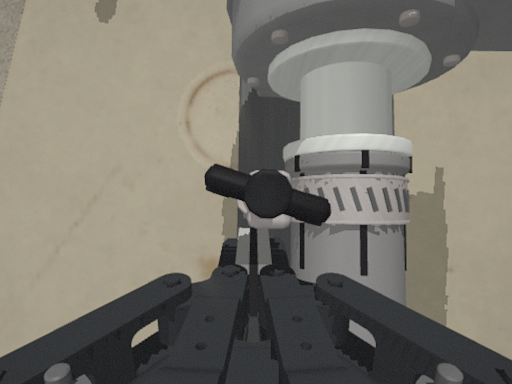

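The band (rows 175–222) is now nearly at the bead (rows 135–172). Pushing on to the stop.

move_arm:
  commands:
    - [2,0,0.5,0,0,0,-1]
    - [4,0,1,0,0,0,-1]
    - [5,0,2,0,0,0,-1]
    - [6,0,2,0,0,0,-1]

```text
t: 13.3
tcp_pos: [484.6, 71.3, 47.1]
tcp_rot: [-0.13, 0.633, 0.755, 0.111]
ft_force: [2.9, -9.6, 1.9]
finger_gap: 0.001
```

```bash
python3 - <<'E'
from h import *
gt([-40,18,77],np.pi/2,20)
E
```

```text
t 13.3 tip [-40.2  18.2  76.3] gap 0.001 F [ 2.9 -9.6  1.9] q [-0.08  0.66  0.18  2.02 -0.73  0.7   0.86]
TCP shift [ 0.2  0.1 -0.7] rotvec [0.13 0.35 0.25]
```

move_arm:
  commands:
    - [3,0,1,0,0,0,-1]
    - [6,0,2,0,0,0,-1]
    - [6,0,2,0,0,0,-1]

```text
t: 13.6
tcp_pos: [484.6, 71.6, 46.9]
tcp_rot: [-0.126, 0.635, 0.754, 0.109]
ft_force: [1.6, -16.7, 4.8]
finger_gap: -0.004
```

```bash
python3 - <<'E'
from h import *
gt([-40,18,77],np.pi/2,20)
E
```

```text
t 13.6 tip [-40.2  18.7  76.2] gap -0.004 F [  1.6 -16.7   4.8] q [-0.09  0.66  0.18  2.02 -0.73  0.69  0.85]
TCP shift [ 0.1  0.  -1. ] rotvec [0.31 0.86 0.02]
```

move_arm:
  commands:
    - [-19,0,-7,0,0,0,-1]
    - [-40,0,-15,0,0,0,-1]
    - [-30,0,-55,0,0,0,-1]
    - [-14,0,-100,0,0,0,-1]
    - [0,0,-145,0,0,0,-1]

```text
t: 14.1
tcp_pos: [487.5, 34.8, 184.4]
tcp_rot: [-0.137, 0.63, 0.756, 0.111]
ft_force: [1.5, 1.2, 0.5]
finger_gap: -0.0
```

```bash
python3 - <<'E'
from h import *
p=snap('wrist','w14.png');s=manip.get_state()
for t_ in ['housing','thumb_key','neck_bead']: print(t_,[(w2b(d['position']).round(),round(d['score'],2)) for d in manip.boxes_of(p,t_)[:2]])
keyinfo(p,10); q=manip.grab_frame('top'); keyinfo(q,10)
gt([-40,42,165],0.28,0)
E
```

```text
housing [(array([-20.,  42., 101.]), 0.94)]
thumb_key [(array([-36.,  37., 135.]), 0.75)]
neck_bead [(array([ -0.,  11., 104.]), 0.81)]
key 892 [-35.7  39.9 133.5] [-54.5  31.7 112.3] [-16.3  49.5 139.4] rect ((-35.41148376464844, 41.307823181152344), (14.840402603149414, 39.20133590698242), 82.47920227050781)
key 40 [-39.9  42.4 135.2] [-58.7  33.5 121.3] [-20.6  51.9 141.4] rect ((-39.343345642089844, 42.605125427246094), (13.135699272155762, 39.154598236083984), 79.17047882080078)
t 14.35 tip [-42.3 -19.2 212.1] gap -0.001 F [-1.4  0.3  0.4] q [-0.09  0.47  0.3   1.87 -0.54  1.03  0.7 ]
TCP shift [30.5  3.  63.4] rotvec [ 12.83 -17.4  -72.65]
```

View pics/w14.png

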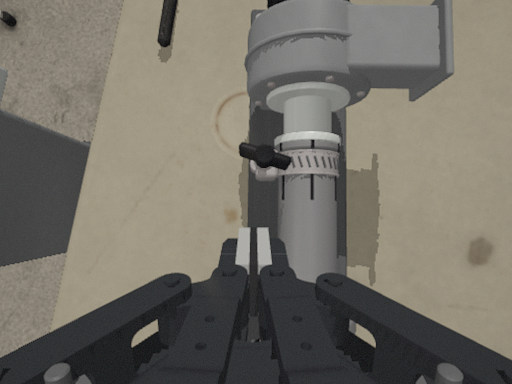

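move_arm:
  commands:
    - [3,0,5,1.4,-1.9,-8.1,-0.2]
    - [6,0,10,2.9,-3.9,-16.3,-0.2]
    - [9,1,15,4.3,-5.9,-24.5,-0.2]
    - [12,1,20,5.8,-7.8,-32.6,-0.2]
    - [15,1,25,7.2,-9.8,-40.8,-0.2]

```text
t: 14.85
tcp_pos: [485.5, 56.0, 163.0]
tcp_rot: [-0.063, 0.323, 0.943, 0.05]
ft_force: [0.0, 0.5, -0.1]
finger_gap: 0.4
```

```bash
python3 - <<'E'
from h import *
gt([-39.5,42,165],0.28,0)
E
```

```text
t 14.85 tip [-39.9   8.8 193.6] gap 0.4 F [ 0.   0.5 -0.1] q [-0.19  0.46  0.19  1.87 -0.28  0.92  1.07]
TCP shift [14.9 19.3 32.7] rotvec [  5.4   -7.62 -31.59]
```

move_arm:
  commands:
    - [4,5,6,1.3,-1.9,-7.9,-0.2]
    - [8,10,12,2.7,-3.8,-15.8,-0.2]
    - [12,15,18,4.1,-5.7,-23.7,-0.2]
    - [15,19,23,5.4,-7.6,-31.6,-0.2]
    - [15,19,23,5.4,-7.6,-31.6,-0.2]

```text
t: 15.35
tcp_pos: [482.1, 84.8, 143.4]
tcp_rot: [-0.002, 0.055, 0.999, 0.001]
ft_force: [-0.6, -0.2, -0.3]
finger_gap: 0.401
```

```bash
python3 - <<'E'
from h import *
p=snap('wrist','w15.png'); s=manip.get_state()
b=np.array([w2b(x) for x in cloud(p).reshape(-1,3)])
k=b[(b[:,2]>132)&(b[:,2]<143)&(b[:,0]>-65)&(b[:,0]<-15)&(b[:,1]>15)&(b[:,1]<70)]
print(len(k),k.mean(0),cv2.minAreaRect(k[:,:2].astype(np.float32)) if len(k)>5 else '')
gt([-39.5,42,111],0.28,0)
E
```

```text
983 [-37.61140874  41.69781554 136.35702347] ((-36.50457000732422, 41.300865173339844), (14.554025650024414, 38.48186111450195), 85.62065887451172)
t 15.4 tip [-39.1  40.5 175.1] gap 0.403 F [0.3 0.5 0.4] q [-0.29  0.45  0.1   1.95 -0.07  0.75  1.31]
TCP shift [ 0.6  1.3 64.1] rotvec [ 0.04 -0.08 -0.38]
```

View pics/w15.png

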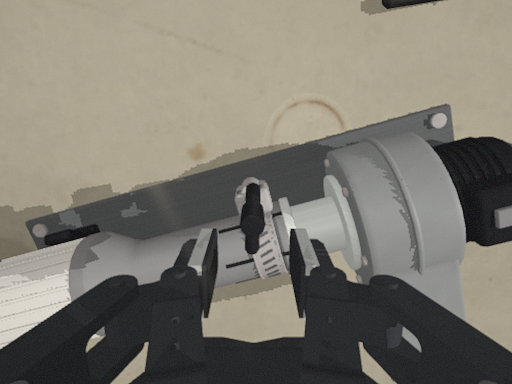

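The key (253, 215) sits centred between the open fingers and parallel to them. Descending.

move_arm:
  commands:
    - [0,1,20,0,0,0,-0.2]
    - [0,1,40,0,0,0,-0.2]
    - [0,1,58,0,0,0,-0.2]
    - [0,1,64,0,0,0,-0.2]
    - [0,1,64,0,0,0,-0.2]

```text
t: 15.9
tcp_pos: [486.0, 82.3, 81.0]
tcp_rot: [0.001, 0.059, 0.998, 0.0]
ft_force: [0.4, -0.0, -0.8]
finger_gap: 0.402
```

```bash
python3 - <<'E'
from h import *
p=snap('wrist','w16.png'); gt([-39.5,42,111],0.28,0)
E
```

```text
t 15.95 tip [-36.2  39.3 112.8] gap 0.4 F [-0.4  0.2  0.1] q [-0.27  0.55  0.09  2.01 -0.08  0.58  1.33]
TCP shift [4.  1.6 1.8] rotvec [ 0.05  0.25 -0.54]
```

View pics/w16.png

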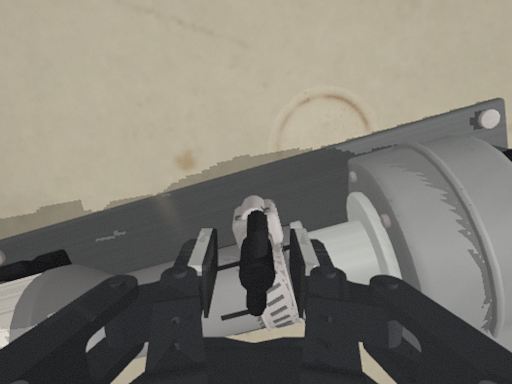

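move_arm:
  commands:
    - [2,1.5,0,0,0,0,-0.2]
    - [3,1.5,1,0,0,0,-0.2]
    - [3,1.5,1,0,0,0,-0.2]

```text
t: 16.25
tcp_pos: [484.0, 85.3, 81.6]
tcp_rot: [0.003, 0.058, 0.998, 0.001]
ft_force: [0.1, 0.2, 0.0]
finger_gap: 0.4
```

```bash
python3 - <<'E'
from h import *
p=snap('wrist','w17.png'); gt([-39.5,42,111],0.28,0)
k=np.array([w2b(x) for x in cloud(p).reshape(-1,3)]); k=k[(k[:,2]>133)&(k[:,2]<143)&(k[:,0]>-65)&(k[:,0]<-15)&(k[:,1]>34)&(k[:,1]<52)]
print(len(k),k.mean(0))
E
```

```text
t 16.3 tip [-38.4  42.4 112.6] gap 0.401 F [-0.1 -0.9 -0.5] q [-0.28  0.54  0.09  2.02 -0.08  0.58  1.32]
TCP shift [ 1.2 -0.8  1.5] rotvec [ 0.1   0.37 -0.41]
1929 [-38.31769282  41.78960934 136.41819494]
```

View pics/w17.png

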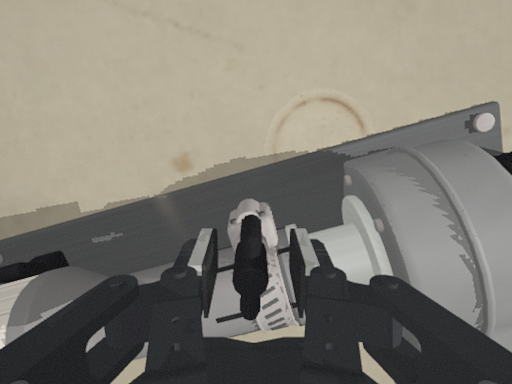

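move_arm:
  commands:
    - [0,0,0,0,0,0,-1]
    - [0,0,0,0,0,0,-1]
    - [0,0,0,0,0,0,-1]
    - [0,0,0,0,0,0,-1]
  newtons: 20

```text
t: 16.7
tcp_pos: [484.0, 84.2, 81.3]
tcp_rot: [0.003, 0.058, 0.998, 0.0]
ft_force: [-1.0, -2.9, 3.1]
finger_gap: 0.088
```

```bash
python3 - <<'E'
from h import *
gt([-39.5,42,112],0.28,0); print(manip.get_state()['wrist_torque'])
E
```

```text
t 16.7 tip [-38.7  41.5 112.3] gap 0.088 F [-1.  -2.9  3.1] q [-0.28  0.54  0.09  2.02 -0.08  0.58  1.32]
TCP shift [1.1 0.3 0.3] rotvec [ 0.03  0.33 -0.46]
[-0.53321519  0.19083973 -0.0407358 ]
```

Gripped (gap matches the 8 mm plate), with a light +y bias holding the band to the bead. Turning clockwise.

move_arm:
  commands:
    - [0,0,0,0,0,8,-1]
    - [0,0,0,0,0,16,-1]
    - [0,0,0,0,0,24,-1]
    - [0,0,0,0,0,32,-1]
    - [0,0,0,0,0,40,-1]

```text
t: 17.2
tcp_pos: [484.9, 85.8, 81.3]
tcp_rot: [0.003, 0.398, 0.917, 0.002]
ft_force: [0.3, 0.1, 0.6]
finger_gap: 0.086
```

```bash
python3 - <<'E'
from h import *
gt([-39.5,42,112],0.28+np.radians(40),0); print(manip.get_state()['wrist_torque'])
p=snap('wrist','w18.png')
E
```

```text
t 17.2 tip [-37.6  42.8 112.3] gap 0.086 F [0.3 0.1 0.6] q [-0.42  0.56  0.29  2.02 -0.28  0.59  0.82]
TCP shift [ 0.5 -2.3  0.3] rotvec [ 0.39  0.24 -0.7 ]
[-0.03016896 -0.0972594   0.05808733]
```

View pics/w18.png

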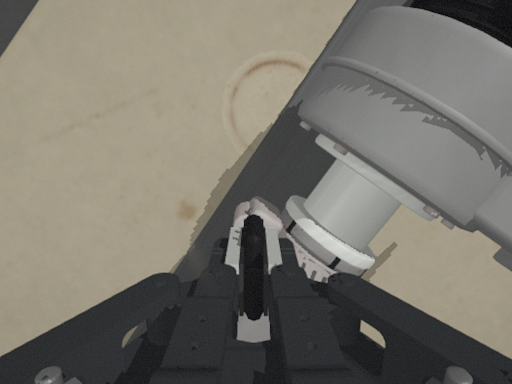

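move_arm:
  commands:
    - [0,0,0,0,0,8,-1]
    - [0,0,0,0,0,16,-1]
    - [0,0,0,0,0,24,-1]
    - [0,0,0,0,0,32,-1]
    - [0,0,0,0,0,40,-1]

```text
t: 17.75
tcp_pos: [486.7, 86.4, 81.3]
tcp_rot: [0.003, 0.686, 0.727, 0.004]
ft_force: [4.5, 1.5, -2.7]
finger_gap: 0.087
```

```bash
python3 - <<'E'
from h import *
gt([-39.5,42,112],0.28+np.radians(80),0); print(manip.get_state()['wrist_torque'])
E
```

```text
t 17.75 tip [-35.8  43.1 112.3] gap 0.087 F [ 4.5  1.5 -2.7] q [-0.55  0.59  0.5   2.02 -0.47  0.63  0.32]
TCP shift [-1.6 -3.9  0.2] rotvec [ 0.64 -0.06 -0.51]
[ 0.13967365 -0.78149951  0.03645609]
```

move_arm:
  commands:
    - [0,0,0,0,0,8,-1]
    - [0,0,0,0,0,16,-1]
    - [0,0,0,0,0,24,-1]
    - [0,0,0,0,0,32,-1]

```text
t: 18.15
tcp_pos: [488.1, 86.1, 81.3]
tcp_rot: [0.003, 0.86, 0.51, 0.006]
ft_force: [6.5, 1.4, -5.7]
finger_gap: 0.089
```

```bash
python3 - <<'E'
from h import *
gt([-39.5,42,112],0.28+np.radians(112),0); print(manip.get_state()['wrist_torque'])
p=snap('wrist','w19.png')
E
```

```text
t 18.15 tip [-34.5  42.6 112.3] gap 0.089 F [ 6.5  1.4 -5.7] q [-0.65  0.63  0.66  2.02 -0.61  0.68 -0.09]
TCP shift [-3.8 -3.9  0.2] rotvec [ 0.69 -0.4  -0.5 ]
[ 0.01757519 -1.18837214  0.10543073]
```

View pics/w19.png

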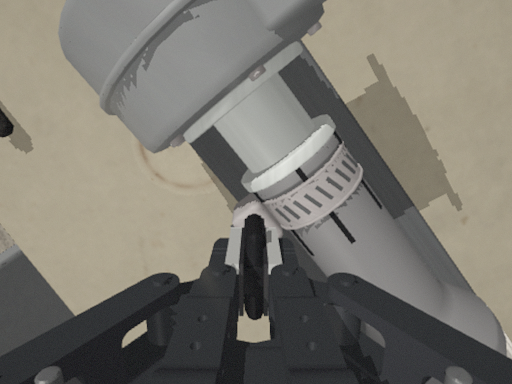

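move_arm:
  commands:
    - [1,1.5,0,0,0,4,-1]
    - [1.2,1.6,0,0,0,8,-1]
    - [1.2,1.6,0,0,0,12,-1]

```text
t: 18.5
tcp_pos: [488.6, 85.8, 81.2]
tcp_rot: [0.002, 0.908, 0.418, 0.005]
ft_force: [4.0, 0.1, -1.8]
finger_gap: 0.089
```

```bash
python3 - <<'E'
from h import *
gt([-39.5,42,112],0.28+np.radians(124),0); print(manip.get_state()['wrist_torque'])
E
```

```text
t 18.5 tip [-34.   42.2 112.2] gap 0.089 F [ 4.   0.1 -1.8] q [-0.68  0.65  0.72  2.02 -0.66  0.7  -0.25]
TCP shift [-4.6 -3.6  0.2] rotvec [ 0.46 -0.41 -0.37]
[-0.19484459 -0.69880828  0.0255606 ]
```

move_arm:
  commands:
    - [0,0,0,0,0,3,-1]
    - [0,0,0,0,0,6,-1]
    - [0,0,0,0,0,8,-1]

```text
t: 18.8
tcp_pos: [488.7, 86.2, 81.3]
tcp_rot: [0.002, 0.934, 0.356, 0.005]
ft_force: [5.7, 1.3, -1.1]
finger_gap: 0.087
```

```bash
python3 - <<'E'
from h import *
gt([-39.5,42,112],0.28+np.radians(132),0); print(manip.get_state()['wrist_torque'])
E
```

```text
t 18.8 tip [-33.9  42.6 112.3] gap 0.087 F [ 5.7  1.3 -1.1] q [-0.71  0.66  0.76  2.02 -0.7   0.72 -0.35]
TCP shift [-5.4 -2.6  0.2] rotvec [ 0.4  -0.45 -0.08]
[ 0.05674443 -0.97320606  1.0056133 ]
```

The torque jumped to 1.0 N m at a total turn of about 2.98 rad, where the stop should be. Opening and backing out.

move_arm:
  commands:
    - [0,0,0,0,0,0,-1]
    - [0,0,0,0,0,0,-0.2]
    - [0,0,0,0,0,0,-0.2]
    - [0,0,0,0,0,0,-0.2]
    - [0,0,0,0,0,0,-0.2]

```text
t: 19.3
tcp_pos: [485.1, 85.2, 80.8]
tcp_rot: [0.0, 0.936, 0.353, 0.002]
ft_force: [0.1, -0.4, -0.7]
finger_gap: 0.402
```

```bash
python3 - <<'E'
from h import *
gt([-39.5,42,112],0.28+np.radians(132),0); print(manip.get_state()['wrist_torque'])
p=snap('wrist','w20.png')
E
```

```text
t 19.3 tip [-37.3  42.2 111.8] gap 0.402 F [ 0.1 -0.4 -0.7] q [-0.71  0.66  0.76  2.03 -0.7   0.72 -0.35]
TCP shift [-2.1 -1.  -0.2] rotvec [ 0.12 -0.22 -0.46]
[-0.04954424  0.01334451  0.01195924]
```

View pics/w20.png

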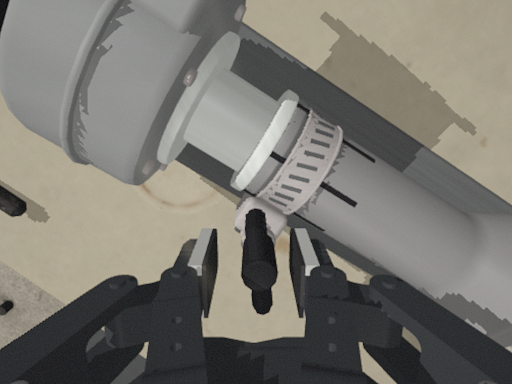

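Force is gone, and the key (257, 250) stands free and parallel to the fingers. Rising to check the band against the bead.

move_arm:
  commands:
    - [0,0,-40,0,0,0,-0.2]
    - [0,0,-80,0,0,0,-0.2]
    - [0,0,-110,0,0,0,-0.2]
    - [0,0,-110,0,0,0,-0.2]

```text
t: 19.75
tcp_pos: [488.0, 84.8, 194.8]
tcp_rot: [0.001, 0.935, 0.353, 0.007]
ft_force: [0.6, -0.3, -0.4]
finger_gap: 0.404
```

```bash
python3 - <<'E'
from h import *
p=snap('wrist','w21.png'); c=R.from_rotvec
cv2.imwrite('pics/w21z.png',cv2.resize(p['pixels'][60:300,100:420,::-1],None,fx=2.5,fy=2.5,interpolation=cv2.INTER_CUBIC))
b=np.array([w2b(x) for x in cloud(p).reshape(-1,3)])
k=b[(b[:,2]>132)&(b[:,2]<143)&(b[:,0]>-65)&(b[:,0]<-15)&(b[:,1]>15)&(b[:,1]<70)]
r=cv2.minAreaRect(k[:,:2].astype(np.float32)); d=k[:,:2]-k[:,:2].mean(0); e=np.linalg.svd(d,full_matrices=False)[2][0]
print(len(k),k.mean(0),r,'key dir deg',np.degrees(np.arctan2(e[1],e[0])))
q=manip.grab_frame('top'); keyinfo(q,10)
gt([-39.5,42,112],0.28+np.radians(132),0)
E
```

```text
637 [-34.14287166  41.56409425 136.1801793 ] ((-34.91170883178711, 41.37931823730469), (38.40727996826172, 14.101059913635254), 31.352794647216797) key dir deg -143.34600011362153
no key
t 19.85 tip [-37.4  42.5 222.2] gap 0.4 F [-0.3 -0.2 -0.6] q [-0.83  0.52  0.93  1.91 -0.51  0.96 -0.51]
TCP shift [ -2.9  -1.  110.2] rotvec [ 0.15 -0.33 -0.41]
```

View pics/w21z.png

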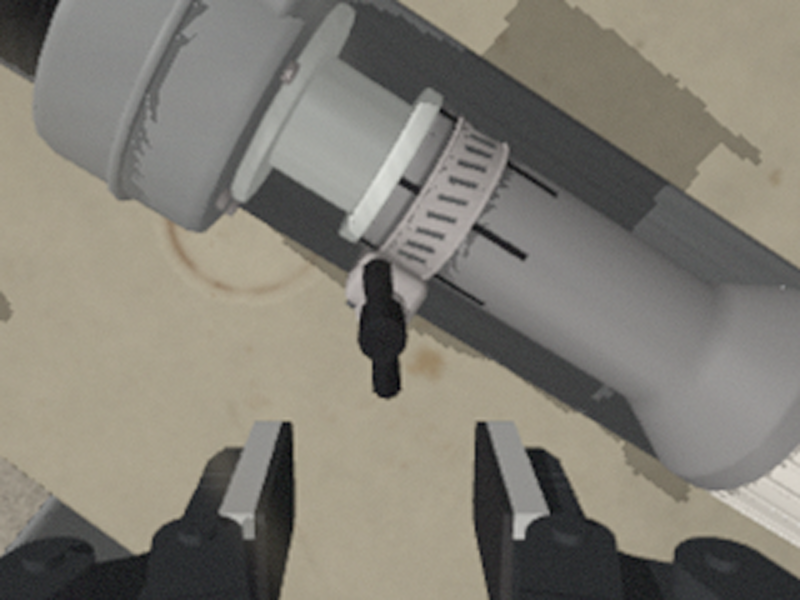

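Key direction is -143.3°, against -143.2° at the 2.9 rad stop. The band lies against the bead, and the key y of 41.6 is unchanged. One last check of the canister end.

move_arm:
  commands:
    - [0,0,-40,0,0,0,-0.2]
    - [0,0,-60,0,0,0,-0.2]
    - [0,0,-60,0,0,0,-0.2]

```text
t: 20.15
tcp_pos: [486.0, 85.0, 252.2]
tcp_rot: [0.001, 0.935, 0.353, 0.004]
ft_force: [0.5, 0.1, -0.2]
finger_gap: 0.401
```

```bash
python3 - <<'E'
from h import *
q=snap('top','t22.png'); b=np.array([w2b(x) for x in cloud(q).reshape(-1,3)])
e=b[(b[:,2]>60)&(abs(b[:,0])<45)&(b[:,1]>-235)&(b[:,1]<-100)&(b[:,2]<125)]; print('top end',len(e),np.sort(e[:,1])[[0,5]] if len(e) else '')
s=snap('scene','s22.png')
cv2.imwrite('pics/s22z.png',cv2.resize(s['pixels'][140:260,165:310,::-1],None,fx=5,fy=5,interpolation=cv2.INTER_CUBIC))
keyinfo(s,10); b=np.array([w2b(x) for x in cloud(s).reshape(-1,3)])
e=b[(b[:,2]>60)&(abs(b[:,0])<45)&(b[:,1]>-235)&(b[:,1]<-100)&(b[:,2]<125)]; print('scene end',len(e),np.sort(e[:,1])[[0,5]])
for t in ['stripper','marker','pouch']: print(t,[np.round(d['position']) for d in manip.boxes_of(q,t)[:1]])
E
```

```text
top end 668 [-195.03572556 -193.30539138]
key 86 [-40.1  44.  126.7] [-56.3  29.5 112. ] [-22.2  55.9 140. ] rect ((-39.50211715698242, 44.157379150390625), (37.2960319519043, 13.648343086242676), 34.0283203125)
scene end 416 [-196.53657138 -193.64309337]
stripper [array([ 366., -372.,    9.])]
marker [array([342., 301.,  13.])]
pouch [array([529., 464.,   4.])]
```

View pics/s22z.png

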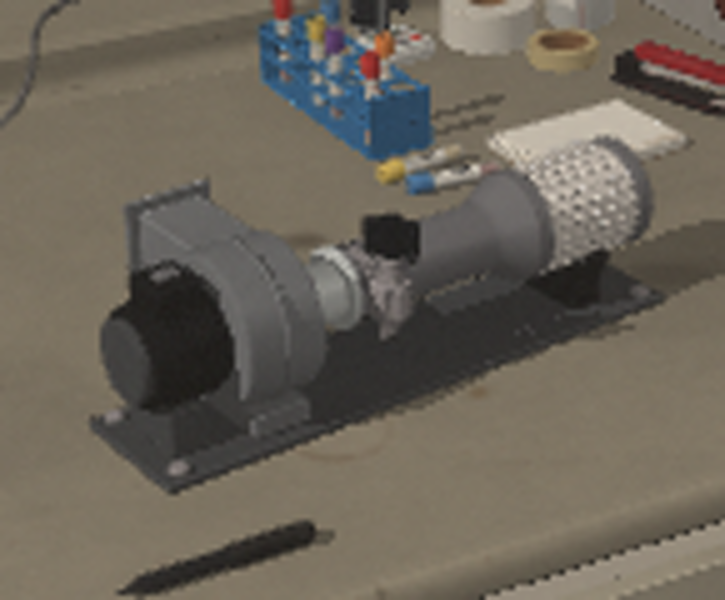

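```bash
python3 - <<'E'
from h import *
s=manip.grab_frame('scene'); print([np.round(d['position']) for d in manip.boxes_of(s,'marker')[:1]])
st=manip.get_state(); print(st['t'],st['ft_force'],abs(st['joint_velocities']).max())
print(manip.finish_job())
E
```

```text
[array([511., 472.,   6.])]
20.5 [0.43089451 0.75282501 0.64712732] 0.00880516142458344
the job is handed in; nothing more can be done
None
```

The filter is home, the band lies against the bead, and the key is turned to its stop. I handed the job in at about 20.5 s; no verdict is reported.

| Part | How it was done | Last check |
|---|---|---|
| Filter | Pushed to its hard stop: about 24 N with no motion | Canister end at y ≈ -195 mm in the top and scene views, as it should be when home |
| Band | Slid by the housing to its hard stop: about 17 N, almost no motion | Key centre at y ≈ 41.6 mm (expected 42), with the band touching the bead in the picture. The scene camera gave 44 mm |
| Screw | Turned clockwise until the torque jumped to 1.0 N m | Key direction -143.3°, against -143.2° for 2.9 rad |

The arm was raised clear before hand-in, with the wrist force near zero.

Checks that disagreed:
- **Fingertips:** They end about 31 mm short of the reported TCP. My first attempt at the housing therefore passed above it, with about 2 N of contact and no movement of the band. I measured the true tip and redid it.
- **Marker:** The network put it 31 mm off in the last top view (y = 301 mm, earlier 270), which would be just past the 30 mm limit. I took this for the arm partly hiding it. The follow-up scene call returned the pouch's position, so I did not settle it. No part of the plan took the arm low near the marker, and it lay on the bench in the last picture.
- **Stripper and pouch:** Found within about 4 mm of where they started.

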